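Kit the parts of a clamping fixture into their nests

ROBOT

A 7-joint arm with a two-finger parallel gripper is mounted at the origin on the work surface. World frame = base frame: x ahead of the robot, y to its left, z up, the work surface at z = 0. Lengths are in m, angles in rad, forces in N, time in s.
With the tool pointing down it reaches from about 0.4 to 0.925 m from the base axis. Payload 5.6 kg.
Tool frame: the origin (TCP) lies at the very end of the fingers, on their centre line; the grasp point (between the pads) lies 19 mm behind it; z points along the fingers, y is the line along which they close (so a half turn about z gives the same grasp; the last joint's range is limited). The gripper opens to 85 mm and grips with 20 to 120 N. Pads are 22 mm wide; open, the fingers measure 114 mm over their backs; the gripper's body (76 mm by 85 mm) begins 54 mm behind the grasp point. The pads swing forward as they close: fully open they stand 13 mm farther back than shut.
Start: joints at [-1.269, 0.468, -0.012, 1.603, 0.006, 1.071, -0.056], TCP at [0.22, 0.612, 0.231] pointing down, gripper open.
Joint ranges: [-2.53, 2.53], [-0.31, 2.02], [-1.57, 1.55], [0.28, 2.44], [-1.29, 4.43], [0.15, 1.84], [-2.92, 2.92]. Speed limits (rad/s): [2.57, 2.57, 3.14, 3.14, 3.14, 3.14, 3.14].

INTERFACE

Orientations are given as a rotation vector (axis times angle).
In Python, from rig import * gives the robot as it stands.
- The arm moves only by the tool servo_tool, never from a script. Its argument "increments" is a list of rows, each a list of 6 numbers: the shift along the tool's x, y, z each as a share of 30 cm, from -1 to 1, then the turn, a rotation vector about the tool's x, y, z each as a share of 90 degrees, from -1 to 1. A call has 1 to 5 rows; each row is the pose to reach, as a shift and turn from the pose commanded when the call began, along the tool's axes at that moment; what a row does not reach only later rows make up. A row lasts 1/10 s, in which the tool goes at most 50 mm and 8.59 degrees, less where a joint would pass 70% of its speed; a pose out of reach is approached as far as the arm can. A call with a number of a shift or a turn outside -1 to 1 is refused whole. A call with a gripper value outside its range is refused whole. "gripper" is the opening, from 0 (shut) to 1 (fully open), set as the call begins (left out, the last holds). The fingers move at their own pace and stop on an object; "force" is the grip in N (left out, the last holds). Time passes only in rows, so rows that repeat a pose let the fingers close. It gives the time, the measured TCP pose, the force, the opening and the grip force at its end, in the units of the state.
- observe(): the state, without advancing time (a new reading comes with each control period).
- camera(name): name is "scene" or "top" or "wrist"; returns a dict with "pixels" (400x640x3 uint8, red, green, blue), "fx", "fy", "cx", "cy" (pixels), "view" (4x4, takes a point from world to camera coordinates). Camera axes: x right, y up, looking along -z (the intrinsics and any distortion apply to the point x, -y, -z); pixel columns grow to the right and rows downward; lengths in m; the calibration is good to about 2 mm. A picture is of the moment at which its call begins. There is no depth.
- close_job(): hands the job in; it is judged then, once.
The state is a dict: "time": time; "q": joint angles; "qvel": joint speeds; "effort": joint torques, N m; "ee_pos": TCP position; "ee_rot": TCP orientation; "contact_force": force on the tool from outside, world axes, zero at the start; "moment": the same for the moment, N m; "finger_gap": finger opening in m; "grip_force": force on a finger pad.
Only numpy, scipy, OpenCV 4.12 (cv2) and the standard library are available. Lean on these libraries where they do the work, as an engineer would, in place of code of your own. Each camera call takes 0.05 s, during which the arm holds its last target. There are 200 camera calls.

TASK

Kit the loose parts for the next fixture: put the large rubber foot, the small rubber foot, the aluminium bar and the toggle clamp each into the yellow nest whose recess is cut for it, lying flat on the recess floor as it stands now, the clamp with its red handle over the side of its nest that carries the red mark. Leave the screw tin and the glue jar standing where they are, and let go of everything at the end.

Things in the scene. Friction and masses are not known exactly. Their poses are not given: they have to be found in the camera images.
- large_foot: Black rubber foot, an upright cylinder 50 mm in diameter, 34 mm high, with a steel dot on top; loose, on the bench, about 90 g. Origin: centre of its underside, z up.
- small_foot: Black rubber foot, an upright cylinder 32 mm in diameter, 30 mm high, with a brass dot on top; loose, about 40 g. Origin: centre of its underside, z up.
- bar: Aluminium spacer bar with four dark slots on top, 110 mm long (its x), 26 mm wide (y), 30 mm high (z); loose, about 220 g. Origin: centre of its underside. Either way round is right.
- clamp: Loose steel toggle clamp, 280 g, balanced over its origin (centre of its underside). Base plate 70 (x) by 46 (y) by 5 mm; on its middle a block 36 (x) by 20 (y) mm, from 5 to 39 mm height: grip it across y. Rod and red handle (14 mm thick) slope up along +x to 65 mm from the origin, 58 mm high; a dark arm with a rubber tip reaches 46 mm to -x, 12 to 38 mm high.
- clamp_handle (a point): Outer end of the clamp's red handle, 58 mm along the clamp's +x from its origin and 51 mm above its underside.
- large_round_nest: Fixed yellow board, 96 by 96 mm, 10 mm high, with a round, 66 mm diameter recess in its middle, 6 mm deep, grey floor 4 mm above the bench. Origin: centre of its underside (z = 0 on the bench), under the middle of the recess; x and y along its sides. The large foot belongs here.
- small_round_nest: Fixed yellow board, 76 by 76 mm, 10 mm high, with a round, 46 mm diameter recess in its middle, 6 mm deep, grey floor 4 mm above the bench. Origin: centre of its underside (z = 0 on the bench), under the middle of the recess; x and y along its sides. The small foot belongs here.
- bar_nest: Fixed yellow board, 150 (x) by 66 (y) mm, 10 mm high, with a 126 (x) by 42 (y) mm rectangular recess in its middle, 6 mm deep, grey floor 4 mm above the bench. Origin: centre of its underside (z = 0 on the bench), under the middle of the recess; x along its length. The bar belongs here.
- clamp_nest: Fixed yellow board, 126 (x) by 84 (y) mm, 10 mm high, with a 86 (x) by 62 (y) mm rectangular recess in its middle, 6 mm deep, grey floor 4 mm above the bench. Origin: centre of its underside (z = 0 on the bench), under the middle of the recess; x along its length, +x towards the red mark on its rim. The clamp, red handle towards +x, belongs here.
- screw_tin: Bystander: aluminium tin with a blue band, 41 mm diameter, 42 mm high, standing loose among the parts. Origin: centre of its underside. To be left alone.
- glue_jar: Bystander: amber glass jar with a white cap, 38 mm diameter, 50 mm high, standing loose among the parts. Origin: centre of its underside. To be left alone.
Mind the look-alikes: they are no part of the job. What is meant by the bar is not orange, and is the larger of those in its own colour.

How it is judged:
At the end, for the whole second after the job is handed in: Each part upright (0.1 rad) on the floor of its own recess (underside under 6.5 mm above the nest's), feet within 12 mm and bar and clamp within 15 mm of its centre, bar along its nest (0.25 rad, either way), clamp handle end over 30 mm to the marked side; all released, at rest (horizontal distance between large_foot and large_round_nest below 0.012 m and z of large_foot in the frame of large_round_nest below 0.0065 m and angle between each of large_foot, small_foot, bar, clamp's own z axis and vertical below 0.1 rad and linear speed of each of large_foot, small_foot, bar, clamp below 0.02 m/s and contact force between each of large_foot, small_foot, bar, clamp and the fingers below 0.05 N and horizontal distance between small_foot and small_round_nest below 0.012 m and z of small_foot in the frame of small_round_nest below 0.0065 m and horizontal distance between bar and bar_nest below 0.015 m and z of bar in the frame of bar_nest below 0.0065 m and horizontal distance between clamp and clamp_nest below 0.015 m and z of clamp in the frame of clamp_nest below 0.0065 m and angle between the x axis of bar and the x axis of bar_nest, either way round below 0.25 rad and x of clamp_handle in the frame of clamp_nest above 0.03 m); the robot touches nothing.
It fails at once if the screw tin is shifted by more than 25 mm or tipped over (distance of screw_tin from where it was at the start of the episode above 0.025 m or angle between screw_tin's own z axis and vertical above 0.5 rad).
It fails at once if the glue jar is shifted by more than 25 mm or tipped over (distance of glue_jar from where it was at the start of the episode above 0.025 m or angle between glue_jar's own z axis and vertical above 0.5 rad).
It also fails if it takes over 112 s, if anything falls off the work surface, if the arm or the gripper's body presses on something with over 40 N, if the wrist force passes 120 N, or if a joint passes its speed limit or range.

## Working session

There is one attempt and no reset: what is moved stays moved. The work goes in short steps, Python scripts to look and compute and a tool call to move; the robot and the scene stay as the last step left them, time stands still between calls to the robot, and variables do not carry over. Pictures are saved under pics/ and viewed, at most 17 in all, crops included, and the job is handed in when it is done.

Besides the shell and the picture viewer there is one more tool, called after ">>>" by a JSON object that holds its "fn" and its "kwargs", one argument or row to a line. servo_tool: Moves the arm, as the interface text tells. Its arguments: {"type":"object","properties":{"increments":{"type":"array","items":{"type":"array","items":{"type":"number","minimum":-1,"maximum":1}}},"gripper":{"type":"number"},"force":{"type":"number"}},"required":["increments"]}

```bash
mkdir -p pics; ls; python3 - <<'E'
from rig import *
import cv2
s=observe();print(s['time'],s['ee_pos'],s['ee_rot'],s['finger_gap'])
for n in("top","scene"):
    c=camera(n);print(n,c['fx'],c['fy'],c['cx'],c['cy'],[k for k in c]);print(c['view'])
    cv2.imwrite(f"pics/{n}0.png",c['pixels'][:,:,::-1])
E
```

```text
pics
0.0 [0.21957746 0.61117061 0.23032188] [-5.38993480e-01 -3.09481027e+00  2.82596296e-03] 0.08545930070213184
top 436.4059634870127 436.4059634870127 314.2867875317982 199.93518571784847 ['pixels', 'fx', 'fy', 'cx', 'cy', 'view']
[[-0.08213808 -0.99661876 -0.0020944   0.02811889]
 [ 0.97289411 -0.08063824  0.21673606 -0.52809937]
 [-0.21617212  0.01576465  0.97622799 -1.01848364]
 [ 0.          0.          0.          1.        ]]
scene 387.26801597758913 387.26801597758913 316.3559417958191 199.2147875098314 ['pixels', 'fx', 'fy', 'cx', 'cy', 'view']
[[-0.86992291  0.49282856 -0.01881856  0.44643887]
 [-0.35678362 -0.60252068  0.71391475  0.13500212]
 [ 0.340499    0.62776496  0.6999797  -1.38629354]
 [ 0.          0.          0.          1.        ]]
```

View pics/top0.png

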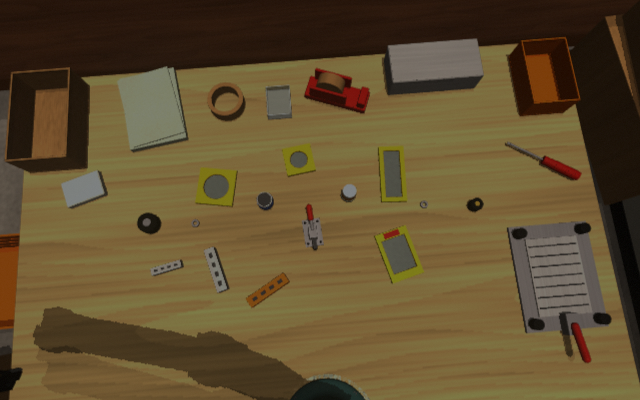

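View pics/scene0.png

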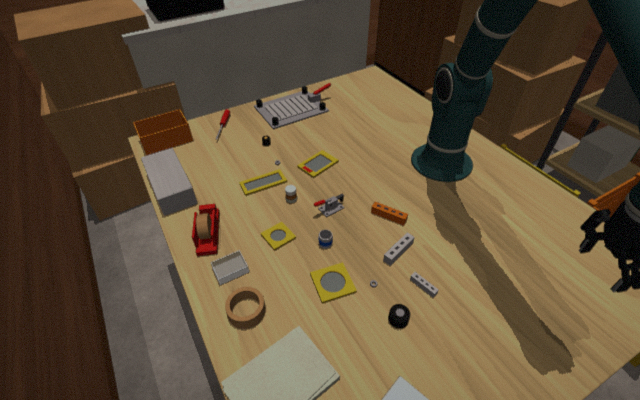

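The top view shows three bar-like things: small silver at (167,268), larger silver at (216,270) and orange at (268,290). The larger silver one at (216,270) is the bar: it isn't orange and is the bigger of its colour. The large foot is at (149,223), the small foot at (476,204), the clamp at (313,232), the tin at (265,201) and the jar at (349,191). I'll enlarge to confirm.

```bash
python3 - <<'E'
import cv2
im=cv2.imread("pics/top0.png")
for i,x in enumerate((130,295)):
    c=im[135:310,x:x+195]
    cv2.imwrite(f"pics/c{i}.png",cv2.convertScaleAbs(cv2.resize(c,None,fx=4,fy=3.4,interpolation=cv2.INTER_CUBIC)if 0 else cv2.resize(c,None,fx=3.4,fy=3.4,interpolation=cv2.INTER_CUBIC),alpha=1.5))
E
```

```text
(no output)
```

View pics/c0.png

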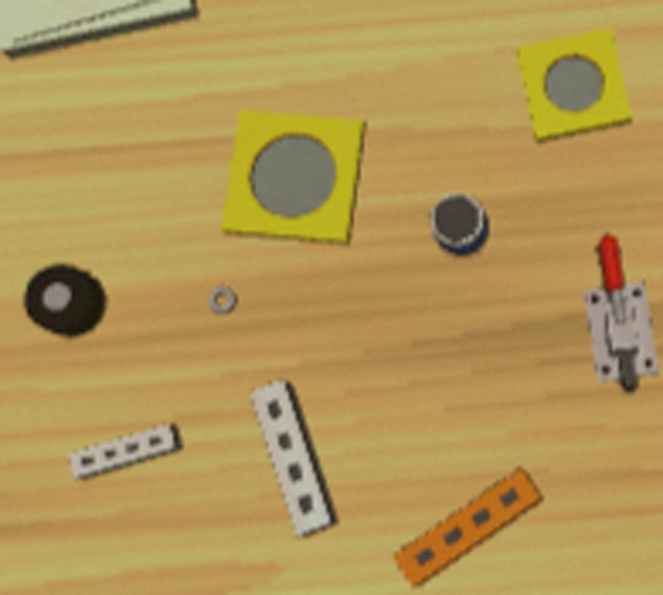

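View pics/c1.png

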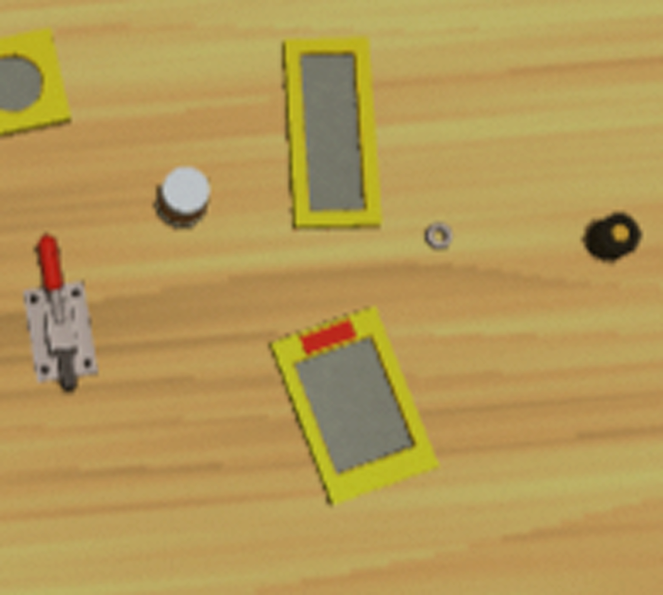

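The crops confirm this. Crop 0 shows the large silver bar with four slots centred at (290,456), the clamp plate around (622,331) with its handle pointing up the image, and the large foot's steel dot at (57,296). Crop 1 shows the small foot's brass dot at (621,233), the bar nest, and the clamp nest with its red mark on the upper side.

```bash
cat >h.py <<'E'
from rig import *
import numpy as np
from scipy.spatial.transform import Rotation as Ro
K=(436.4059634870127,314.2867875317982,199.93518571784847)
V=np.array([[-0.08213808,-0.99661876,-0.0020944,0.02811889],[0.97289411,-0.08063824,0.21673606,-0.52809937],[-0.21617212,0.01576465,0.97622799,-1.01848364],[0,0,0,1]])
def w(u,v,z,K=K,V=V):
    f,cx,cy=K; d=V[:3,:3].T@np.array([(u-cx)/f,-(v-cy)/f,-1]); c=-V[:3,:3].T@V[:3,3]
    return c+d*(z-c[2])/d[2]
def crop(x0,p,z): return np.array([w((a+.5)/3.4-.5+x0,(b+.5)/3.4-.5+135,z) for a,b in p])
def plan(*tg):
    """targets (x,y,z,yaw deg of the closing line, mod 180; None keeps): print increments from the present pose"""
    s=observe(); p=np.array(s['ee_pos']); R=Ro.from_rotvec(s['ee_rot'])
    print('t',s['time'],'p',p.round(4),'gap',round(s['finger_gap'],4),'F',np.round(s['contact_force'],1),'q7',round(s['q'][6],2))
    for x,y,z,a in tg:
        yy=R.as_matrix()[:,1]; cur=np.degrees(np.arctan2(yy[1],yy[0]))
        d=0 if a is None else (a-cur+90)%180-90
        b=np.radians(cur+d); Y=np.array([np.cos(b),np.sin(b),0]); Z=np.array([0,0,-1.])
        R2=Ro.from_matrix(np.c_[np.cross(Y,Z),Y,Z]); t=np.array([x,y,z])
        inc=np.r_[R.inv().apply(t-p)/.3,(R.inv()*R2).as_rotvec()/(np.pi/2)]
        print(inc.round(3),'rows>=',round(max(np.linalg.norm(t-p)/.05,abs(d)/8.59),1))
        p,R=t,R2
E
python3 - <<'E'
from h import *
np.set_printoptions(suppress=True,precision=4)
ang=lambda v:np.degrees(np.arctan2(v[1],v[0])).round(1)
print('LF',crop(130,[(57,296)],.034),'SF',crop(295,[(621,233)],.03),'tin',crop(130,[(459,220)],.042),'jar',crop(295,[(186,190)],.05))
b=crop(130,[(274,409),(306,503)],.03);print('bar',b.mean(0),ang(b[1]-b[0]),np.linalg.norm(b[1]-b[0]))
e=crop(130,[(252,392),(288,381),(331,522),(300,535)],.03);print('bar corners',e.mean(0),np.linalg.norm(np.roll(e,1,0)-e,axis=1))
c=crop(130,[(595,298),(638,293),(648,364),(606,370)],.005);d=c[0]+c[1]-c[2]-c[3];print('clamp',c.mean(0),ang(d),np.linalg.norm(np.roll(c,1,0)-c,axis=1))
for n,x,p in(('LN',130,[(241,111),(366,121),(349,242),(222,232)]),('SN',130,[(518,47),(611,30),(631,121),(538,140)]),('BN',295,[(284,41),(368,38),(380,226),(295,227)]),('CN',295,[(271,343),(375,307),(437,466),(333,503)])):
    q=crop(x,p,.01);d=q[0]+q[1]-q[2]-q[3];print(n,q.mean(0),ang(d),np.linalg.norm(np.roll(q,1,0)-q,axis=1))
print('rec',crop(130,[(293,175),(574,83)],.01),crop(295,[(334,133),(354,405)],.007))
plan()
E
```

```text
LF [[0.5131 0.4065 0.034 ]] SF [[ 0.4924 -0.4256  0.03  ]] tin [[0.5439 0.1081 0.042 ]] jar [[ 0.5471 -0.1048  0.05  ]]
bar [0.3831 0.2407 0.03  ] -163.2 0.07197847831816846
bar corners [0.3822 0.2388 0.03  ] [0.1092 0.027  0.1067 0.0235]
clamp [ 0.4572 -0.0049  0.005 ] 3.6 [0.055  0.0326 0.0542 0.0316]
LN [0.5962 0.2346 0.01  ] -10.2 [0.0959 0.0972 0.0957 0.0969]
SN [0.6516 0.0159 0.01  ] 7.5 [0.077  0.0737 0.0756 0.073 ]
BN [ 0.5933 -0.225   0.01  ] -3.5 [0.1484 0.0656 0.1501 0.0644]
CN [ 0.3847 -0.2161  0.01  ] 14.5 [0.1243 0.0832 0.1243 0.0815]
rec [[0.597  0.2357 0.01  ]
 [0.6526 0.0162 0.01  ]] [[ 0.5929 -0.2273  0.007 ]
 [ 0.3841 -0.2167  0.007 ]]
t 0.1 p [0.2196 0.6112 0.2304] gap 0.0857 F [ 0.  -0.4 -0.1] q7 -0.06
```

Measured sizes match the specs: nests 96, 76, 150×66 and 126×84 mm, bar 110×26 mm. Starting with the large foot.

```bash
python3 - <<'E'
from h import *
np.set_printoptions(suppress=True)
plan((.513,.4065,.08,None),(.513,.4065,.008,None),(.513,.4065,.10,None),(.597,.235,.10,None),(.597,.235,.014,None))
E
```

```text
t 0.1 p [0.2196 0.6112 0.2304] gap 0.0857 F [ 0.  -0.4 -0.1] q7 -0.06
[-1.151 -0.311  0.502 -0.001  0.     0.   ] rows>= 7.8
[0.   0.   0.24 0.   0.   0.  ] rows>= 1.4
[ 0.     0.    -0.307  0.     0.     0.   ] rows>= 1.8
[-0.457 -0.443  0.     0.     0.     0.   ] rows>= 3.8
[0.    0.    0.287 0.    0.    0.   ] rows>= 1.7
```

Splitting the first leg in two.

>>> {"fn": "servo_tool", "kwargs": {
  "increments": [
    [-0.575, -0.155, 0.25, 0, 0, 0],
    [-0.575, -0.155, 0.25, 0, 0, 0],
    [-0.575, -0.155, 0.25, 0, 0, 0],
    [-0.575, -0.155, 0.25, 0, 0, 0],
    [-0.575, -0.155, 0.25, 0, 0, 0]
  ],
  "gripper": 1
}}

```text
time: 0.6
ee_pos: [0.3724, 0.5025, 0.1532]
ee_rot: [0.555, 3.09, -0.012]
contact_force: [0.4, -0.4, 0.2]
finger_gap: 0.085
grip_force: 0.0
```

>>> {"fn": "servo_tool", "kwargs": {
  "increments": [
    [-0.576, -0.156, 0.25, 0, 0, 0],
    [-0.576, -0.156, 0.25, 0, 0, 0],
    [-0.576, -0.156, 0.25, 0, 0, 0],
    [-0.576, -0.156, 0.25, 0, 0, 0],
    [-0.576, -0.156, 0.25, 0, 0, 0]
  ]
}}

```text
time: 1.1
ee_pos: [0.518, 0.3996, 0.0783]
ee_rot: [0.554, 3.091, -0.01]
contact_force: [0.3, -1.2, -0.3]
finger_gap: 0.0852
grip_force: 0.0
```

```bash
python3 - <<'E'
from h import *
import cv2
np.set_printoptions(suppress=True)
cv2.imwrite("pics/w1.png",camera("wrist")['pixels'][:,:,::-1])
plan((.513,.4065,.08,None),(.513,.4065,.008,None))
E
```

```text
t 1.15 p [0.5153 0.4032 0.0794] gap 0.0855 F [-0.3  0.1 -0. ] q7 0.53
[ 0.011  0.008 -0.002 -0.002  0.     0.   ] rows>= 0.1
[0.   0.   0.24 0.   0.   0.  ] rows>= 1.4
```

View pics/w1.png

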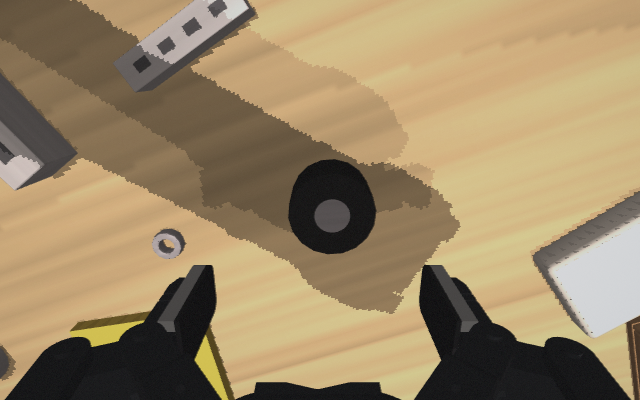

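The wrist view shows the foot (dot at (332,215)) nearly centred between the fingers (mid column about 318). Descending and gripping.

>>> {"fn": "servo_tool", "kwargs": {
  "increments": [
    [0, 0, 0.12, 0, 0, 0],
    [0, 0, 0.238, 0, 0, 0],
    [0, 0, 0.238, 0, 0, 0],
    [0, 0, 0.238, 0, 0, 0],
    [0, 0, 0.238, 0, 0, 0]
  ]
}}

```text
time: 1.65
ee_pos: [0.5138, 0.409, 0.0121]
ee_rot: [0.537, 3.093, 0.004]
contact_force: [-0.2, 0.5, 0.4]
finger_gap: 0.0857
grip_force: 0.0
```

>>> {"fn": "servo_tool", "kwargs": {
  "increments": [
    [0, 0, 0, 0, 0, 0],
    [0, 0, 0, 0, 0, 0],
    [0, 0, 0, 0, 0, 0],
    [0, 0, 0, 0, 0, 0],
    [0, 0, 0, 0, 0, 0]
  ],
  "gripper": 0,
  "force": 40
}}

```text
time: 2.15
ee_pos: [0.5139, 0.4079, 0.0116]
ee_rot: [0.539, 3.094, 0.003]
contact_force: [-0.8, 0.3, 5.6]
finger_gap: 0.0489
grip_force: 41.4
```

>>> {"fn": "servo_tool", "kwargs": {
  "increments": [
    [0, 0, -0.1, 0, 0, 0],
    [0, 0, -0.3, 0, 0, 0],
    [0, 0, -0.3, 0, 0, 0],
    [0, 0, -0.3, 0, 0, 0],
    [0, 0, -0.3, 0, 0, 0]
  ]
}}

```text
time: 2.65
ee_pos: [0.5126, 0.4067, 0.0992]
ee_rot: [-0.539, -3.094, 0.001]
contact_force: [0.5, -0.7, -0.9]
finger_gap: 0.0487
grip_force: 41.7
```

```bash
python3 - <<'E'
from h import *
import cv2
np.set_printoptions(suppress=True)
cv2.imwrite("pics/w2.png",camera("wrist")['pixels'][:,:,::-1])
plan((.597,.235,.10,None),(.597,.235,.014,None))
E
```

```text
t 2.7 p [0.5122 0.4064 0.0984] gap 0.0484 F [-0.6  0.2 -1.4] q7 0.53
[-0.459 -0.442 -0.005 -0.002 -0.001 -0.   ] rows>= 3.8
[0.    0.    0.287 0.    0.    0.   ] rows>= 1.7
```

View pics/w2.png

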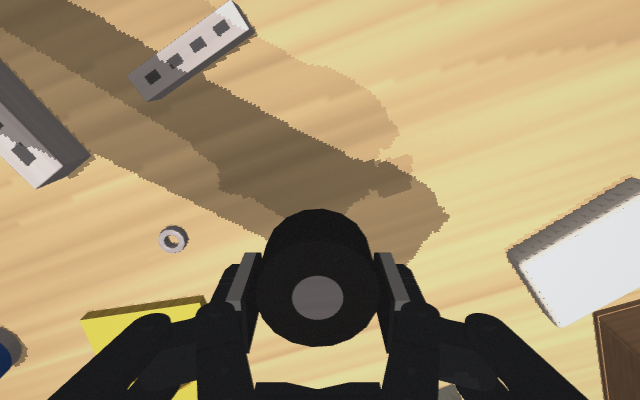

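The foot is held upright between the pads (dot at (318,297)), opening 48.7 mm. Moving to its nest.

>>> {"fn": "servo_tool", "kwargs": {
  "increments": [
    [-0.459, -0.442, -0.005, 0, 0, 0],
    [-0.459, -0.442, -0.005, 0, 0, 0],
    [-0.459, -0.442, -0.005, 0, 0, 0],
    [-0.459, -0.442, -0.005, 0, 0, 0],
    [-0.459, -0.442, -0.005, 0, 0, 0]
  ]
}}

```text
time: 3.2
ee_pos: [0.6006, 0.226, 0.0994]
ee_rot: [0.557, 3.092, -0.01]
contact_force: [0.8, 0.1, -1.4]
finger_gap: 0.0483
grip_force: 41.8
```

>>> {"fn": "servo_tool", "kwargs": {
  "increments": [
    [0, 0, 0.1, 0, 0, 0],
    [0, 0, 0.2, 0, 0, 0],
    [0, 0, 0.2, 0, 0, 0],
    [0, 0, 0.2, 0, 0, 0],
    [0, 0, 0.2, 0, 0, 0]
  ]
}}

```text
time: 3.7
ee_pos: [0.5985, 0.2364, 0.0423]
ee_rot: [0.538, 3.094, 0.001]
contact_force: [0.0, 0.3, 0.0]
finger_gap: 0.0489
grip_force: 41.8
```

```bash
python3 - <<'E'
from h import *
np.set_printoptions(suppress=True)
plan((.597,.235,.017,None))
E
```

```text
t 3.7 p [0.5985 0.2364 0.0423] gap 0.0489 F [0.  0.3 0. ] q7 0.84
[ 0.003 -0.006  0.084  0.001  0.001 -0.   ] rows>= 0.5
```

>>> {"fn": "servo_tool", "kwargs": {
  "increments": [
    [0.003, -0.004, 0.04, 0, 0, 0],
    [0.003, -0.004, 0.085, 0, 0, 0],
    [0.003, -0.004, 0.085, 0, 0, 0],
    [0.003, -0.004, 0.085, 0, 0, 0],
    [0.003, -0.004, 0.085, 0, 0, 0]
  ]
}}

```text
time: 4.2
ee_pos: [0.5964, 0.2348, 0.0156]
ee_rot: [-0.539, -3.094, 0.001]
contact_force: [0.2, -0.5, -1.1]
finger_gap: 0.049
grip_force: 43.3
```

>>> {"fn": "servo_tool", "kwargs": {
  "increments": [
    [0, 0, 0, 0, 0, 0],
    [0, 0, 0, 0, 0, 0],
    [0, 0, 0, 0, 0, 0],
    [0, 0, 0, 0, 0, 0],
    [0, 0, 0, 0, 0, 0]
  ],
  "gripper": 1
}}

```text
time: 4.7
ee_pos: [0.5967, 0.235, 0.016]
ee_rot: [0.539, 3.095, 0.0]
contact_force: [0.7, 0.3, 0.5]
finger_gap: 0.0852
grip_force: 0.0
```

>>> {"fn": "servo_tool", "kwargs": {
  "increments": [
    [0, 0, -0.15, 0, 0, 0],
    [0, 0, -0.3, 0, 0, 0],
    [0, 0, -0.4, 0, 0, 0],
    [0, 0, -0.4, 0, 0, 0],
    [0, 0, -0.4, 0, 0, 0]
  ]
}}

```text
time: 5.2
ee_pos: [0.5969, 0.2351, 0.1367]
ee_rot: [0.539, 3.094, 0.001]
contact_force: [-0.3, -0.7, 0.7]
finger_gap: 0.0854
grip_force: 0.0
```

```bash
python3 - <<'E'
from h import *
import cv2
np.set_printoptions(suppress=True)
cv2.imwrite("pics/w3.png",camera("wrist")['pixels'][:,:,::-1])
plan((.3825,.24,.10,106.8),(.3825,.24,.008,None),(.3825,.24,.1,None))
E
```

```text
t 5.25 p [0.5962 0.2348 0.1354] gap 0.0852 F [-1.  -0.3 -0.2] q7 0.83
[ 0.676 -0.224  0.119 -0.    -0.001 -0.406] rows>= 4.3
[0.    0.    0.307 0.    0.    0.   ] rows>= 1.8
[ 0.     0.    -0.307  0.     0.     0.   ] rows>= 1.8
```

View pics/w3.png

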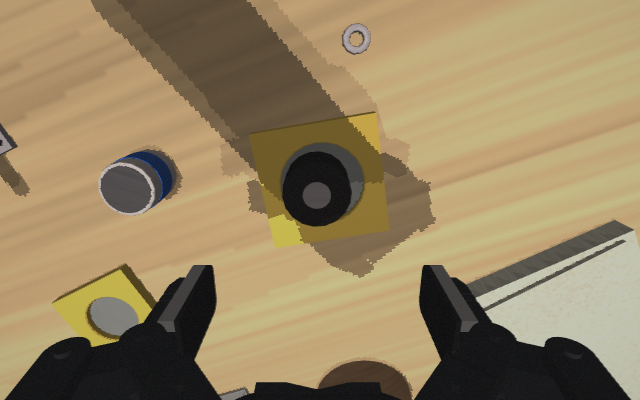

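The large foot sits inside its recess (dot at (317,195), recess around (323,183)). Next the bar.

>>> {"fn": "servo_tool", "kwargs": {
  "increments": [
    [0.676, -0.224, 0.119, 0, 0, -0.406],
    [0.676, -0.224, 0.119, 0, 0, -0.406],
    [0.676, -0.224, 0.119, 0, 0, -0.406],
    [0.676, -0.224, 0.119, 0, 0, -0.406],
    [0.676, -0.224, 0.119, 0, 0, -0.406]
  ]
}}

```text
time: 5.75
ee_pos: [0.3763, 0.2388, 0.0978]
ee_rot: [0.469, -3.098, 0.004]
contact_force: [-0.2, -0.1, 0.3]
finger_gap: 0.0852
grip_force: 0.0
```

>>> {"fn": "servo_tool", "kwargs": {
  "increments": [
    [0, 0, 0.05, 0, 0, 0],
    [0, 0, 0.1, 0, 0, 0],
    [0, 0, 0.1, 0, 0, 0],
    [0, 0, 0.1, 0, 0, 0],
    [0, 0, 0.1, 0, 0, 0]
  ]
}}

```text
time: 6.25
ee_pos: [0.3832, 0.2404, 0.0703]
ee_rot: [0.458, -3.108, 0.0]
contact_force: [0.7, -0.3, -0.4]
finger_gap: 0.0855
grip_force: 0.0
```

```bash
python3 - <<'E'
from h import *
import cv2
np.set_printoptions(suppress=True)
cv2.imwrite("pics/w4.png",camera("wrist")['pixels'][:,:,::-1])
c=camera("top");cv2.imwrite("pics/t4.png",c['pixels'][:,:,::-1])
plan((.3825,.24,.009,106.8))
E
```

```text
t 6.35 p [0.3834 0.2405 0.0706] gap 0.0853 F [-0.3 -0.1 -0.1] q7 1.14
[ 0.003 -0.001  0.205  0.     0.    -0.   ] rows>= 1.2
```

View pics/w4.png

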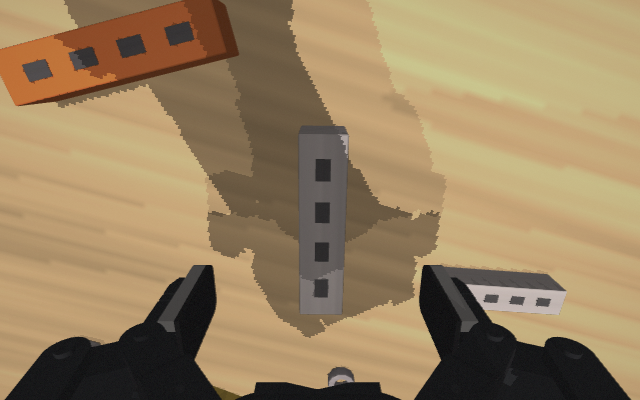

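The bar is aligned and centred (column 321) between the fingers. The small decoy's edge is near the right finger (about 450), so I'm descending partly closed.

>>> {"fn": "servo_tool", "kwargs": {
  "increments": [
    [0, 0, 0, 0, 0, 0],
    [0.002, 0, 0.1, 0, 0, 0],
    [0.003, 0, 0.208, 0, 0, 0],
    [0.003, 0, 0.208, 0, 0, 0],
    [0.003, 0, 0.208, 0, 0, 0]
  ],
  "gripper": 0.7
}}

```text
time: 6.85
ee_pos: [0.3821, 0.24, 0.008]
ee_rot: [0.458, -3.107, 0.001]
contact_force: [0.5, -0.0, -0.4]
finger_gap: 0.0601
grip_force: 0.0
```

>>> {"fn": "servo_tool", "kwargs": {
  "increments": [
    [0, 0, 0, 0, 0, 0],
    [0, 0, 0, 0, 0, 0],
    [0, 0, 0, 0, 0, 0],
    [0, 0, 0, 0, 0, 0],
    [0, 0, 0, 0, 0, 0]
  ],
  "gripper": 0,
  "force": 60
}}

```text
time: 7.35
ee_pos: [0.3832, 0.2408, 0.0094]
ee_rot: [-0.458, 3.105, 0.002]
contact_force: [-0.3, -0.3, 6.6]
finger_gap: 0.0247
grip_force: 59.5
```

>>> {"fn": "servo_tool", "kwargs": {
  "increments": [
    [0, 0, -0.1, 0, 0, 0],
    [0, 0, -0.3, 0, 0, 0],
    [0, 0, -0.3, 0, 0, 0],
    [0, 0, -0.3, 0, 0, 0],
    [0, 0, -0.3, 0, 0, 0]
  ]
}}

```text
time: 7.85
ee_pos: [0.3818, 0.2396, 0.0975]
ee_rot: [0.458, -3.108, 0.001]
contact_force: [0.6, 0.2, -1.6]
finger_gap: 0.0248
grip_force: 59.6
```

```bash
python3 - <<'E'
from h import *
np.set_printoptions(suppress=True)
plan((.49,.01,.13,96),(.593,-.226,.10,86.5),(.593,-.226,.03,None))
E
```

```text
t 7.85 p [0.3818 0.2396 0.0975] gap 0.0248 F [ 0.6  0.2 -1.6] q7 1.15
[-0.124 -0.837 -0.108 -0.    -0.     0.12 ] rows>= 5.1
[-0.259 -0.818  0.1    0.     0.     0.106] rows>= 5.2
[0.    0.    0.233 0.    0.    0.   ] rows>= 1.4
```

>>> {"fn": "servo_tool", "kwargs": {
  "increments": [
    [-0.124, -0.837, -0.108, 0, 0, 0.12],
    [-0.124, -0.837, -0.108, 0, 0, 0.12],
    [-0.124, -0.837, -0.108, 0, 0, 0.12],
    [-0.124, -0.837, -0.108, 0, 0, 0.12],
    [-0.124, -0.837, -0.108, 0, 0, 0.12]
  ]
}}

```text
time: 8.35
ee_pos: [0.4871, 0.0137, 0.1277]
ee_rot: [0.164, -3.134, 0.0]
contact_force: [0.6, 0.6, -1.5]
finger_gap: 0.0248
grip_force: 59.6
```

```bash
python3 - <<'E'
from h import *
np.set_printoptions(suppress=True)
plan((.593,-.226,.10,86.5))
E
```

```text
t 8.35 p [0.4871 0.0137 0.1277] gap 0.0248 F [ 0.6  0.6 -1.5] q7 1.58
[-0.268 -0.831  0.092 -0.    -0.002  0.106] rows>= 5.3
```

>>> {"fn": "servo_tool", "kwargs": {
  "increments": [
    [-0.262, -0.822, 0, 0, 0, 0.106],
    [-0.262, -0.822, 0, 0, 0, 0.106],
    [-0.262, -0.822, 0, 0, 0, 0.106],
    [-0.262, -0.822, 0.05, 0, 0, 0.106],
    [-0.262, -0.822, 0.1, 0, 0, 0.106]
  ]
}}

```text
time: 8.85
ee_pos: [0.5872, -0.2121, 0.1031]
ee_rot: [-0.098, -3.14, 0.001]
contact_force: [1.7, -0.6, -2.4]
finger_gap: 0.0245
grip_force: 59.6
```

>>> {"fn": "servo_tool", "kwargs": {
  "increments": [
    [0, 0, 0.05, 0, 0, 0],
    [0, 0, 0.1, 0, 0, 0],
    [0, 0, 0.15, 0, 0, 0],
    [0, 0, 0.15, 0, 0, 0],
    [0, 0, 0.15, 0, 0, 0]
  ]
}}

```text
time: 9.35
ee_pos: [0.5864, -0.2081, 0.059]
ee_rot: [-0.094, -3.139, -0.001]
contact_force: [1.1, -1.0, -1.2]
finger_gap: 0.0247
grip_force: 59.7
```

```bash
python3 - <<'E'
from h import *
import cv2
np.set_printoptions(suppress=True)
cv2.imwrite("pics/w5.png",camera("wrist")['pixels'][:,:,::-1])
plan((.593,-.226,.0145,86.5))
E
```

```text
t 9.4 p [ 0.587  -0.2086  0.0598] gap 0.0249 F [ 0.5  0.1 -1.9] q7 1.86
[-0.023 -0.057  0.151  0.     0.     0.   ] rows>= 1.0
```

View pics/w5.png

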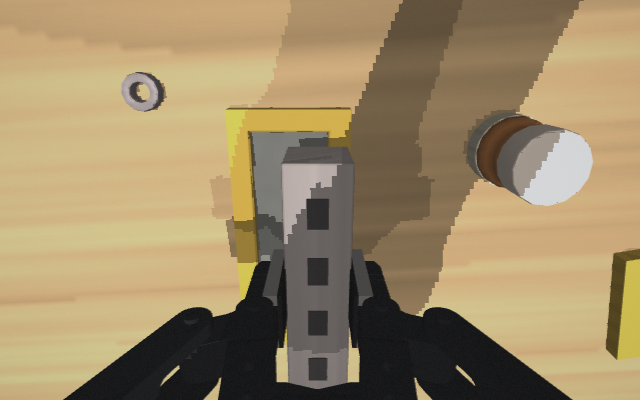

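The bar is held centred. The nest is still about 18 mm to the side, which agrees with the computed remaining shift. Shifting, then lowering.

>>> {"fn": "servo_tool", "kwargs": {
  "increments": [
    [-0.023, -0.057, 0, 0, 0, 0],
    [-0.023, -0.057, 0, 0, 0, 0],
    [-0.023, -0.057, 0.06, 0, 0, 0],
    [-0.023, -0.057, 0.06, 0, 0, 0],
    [-0.023, -0.057, 0.06, 0, 0, 0]
  ]
}}

```text
time: 9.9
ee_pos: [0.5923, -0.2264, 0.0418]
ee_rot: [-0.097, -3.14, -0.001]
contact_force: [-0.8, -0.1, -1.7]
finger_gap: 0.0248
grip_force: 59.7
```

```bash
python3 - <<'E'
from h import *
np.set_printoptions(suppress=True)
plan((.593,-.226,.0145,86.5))
E
```

```text
t 9.9 p [ 0.5923 -0.2264  0.0418] gap 0.0248 F [-0.8 -0.1 -1.7] q7 1.88
[-0.002  0.001  0.091  0.    -0.    -0.   ] rows>= 0.5
```

>>> {"fn": "servo_tool", "kwargs": {
  "increments": [
    [0, 0, 0.04, 0, 0, 0],
    [0, 0, 0.08, 0, 0, 0],
    [0, 0, 0.09, 0, 0, 0],
    [0, 0, 0.09, 0, 0, 0],
    [0, 0, 0.09, 0, 0, 0]
  ]
}}

```text
time: 10.4
ee_pos: [0.5923, -0.2271, 0.0139]
ee_rot: [-0.098, -3.14, -0.0]
contact_force: [-0.2, 0.3, -1.1]
finger_gap: 0.025
grip_force: 59.9
```

>>> {"fn": "servo_tool", "kwargs": {
  "increments": [
    [0, 0, 0, 0, 0, 0],
    [0, 0, 0, 0, 0, 0],
    [0, 0, 0, 0, 0, 0],
    [0, 0, 0, 0, 0, 0],
    [0, 0, 0, 0, 0, 0]
  ],
  "gripper": 0.7
}}

```text
time: 10.9
ee_pos: [0.5925, -0.2272, 0.0145]
ee_rot: [0.098, 3.14, -0.0]
contact_force: [0.6, 0.9, 0.3]
finger_gap: 0.0596
grip_force: 0.0
```

>>> {"fn": "servo_tool", "kwargs": {
  "increments": [
    [0, 0, -0.15, 0, 0, 0],
    [0, 0, -0.3, 0, 0, 0],
    [0, 0, -0.42, 0, 0, 0],
    [0, 0, -0.42, 0, 0, 0],
    [0, 0, -0.42, 0, 0, 0]
  ]
}}

```text
time: 11.4
ee_pos: [0.5929, -0.2273, 0.1416]
ee_rot: [0.097, 3.138, -0.001]
contact_force: [-0.7, 0.1, -0.6]
finger_gap: 0.0599
grip_force: 0.0
```

```bash
python3 - <<'E'
from h import *
np.set_printoptions(suppress=True)
plan((.457,-.005,.13,93.6),(.457,-.005,.075,None))
E
```

```text
t 11.4 p [ 0.5929 -0.2273  0.1416] gap 0.0599 F [-0.7  0.1 -0.6] q7 1.87
[ 0.498  0.712  0.037 -0.     0.001 -0.08 ] rows>= 5.2
[0.    0.    0.183 0.    0.    0.   ] rows>= 1.1
```

>>> {"fn": "servo_tool", "kwargs": {
  "increments": [
    [0.498, 0.712, 0.03, 0, 0, -0.08],
    [0.498, 0.712, 0.03, 0, 0, -0.08],
    [0.498, 0.712, 0.03, 0, 0, -0.08],
    [0.498, 0.712, 0.03, 0, 0, -0.08],
    [0.498, 0.712, 0.03, 0, 0, -0.08]
  ]
}}

```text
time: 11.9
ee_pos: [0.4598, -0.0125, 0.1304]
ee_rot: [0.099, -3.137, -0.0]
contact_force: [0.6, 0.7, 1.0]
finger_gap: 0.0602
grip_force: 0.0
```

>>> {"fn": "servo_tool", "kwargs": {
  "increments": [
    [0, 0, 0, 0, 0, 0],
    [0, 0, 0.05, 0, 0, 0],
    [0, 0, 0.1, 0, 0, 0],
    [0, 0, 0.15, 0, 0, 0],
    [0, 0, 0.15, 0, 0, 0]
  ]
}}

```text
time: 12.4
ee_pos: [0.46, -0.0143, 0.0842]
ee_rot: [0.099, -3.134, 0.0]
contact_force: [-0.2, -0.2, -0.3]
finger_gap: 0.0597
grip_force: 0.0
```

```bash
python3 - <<'E'
from h import *
import cv2
np.set_printoptions(suppress=True)
cv2.imwrite("pics/w6.png",camera("wrist")['pixels'][:,:,::-1])
plan((.457,-.005,.013,93.6))
E
```

```text
t 12.45 p [ 0.4609 -0.0143  0.0853] gap 0.0598 F [-0.1 -0.3  0.3] q7 1.59
[ 0.01   0.032  0.241  0.    -0.003  0.   ] rows>= 1.5
```

View pics/w6.png

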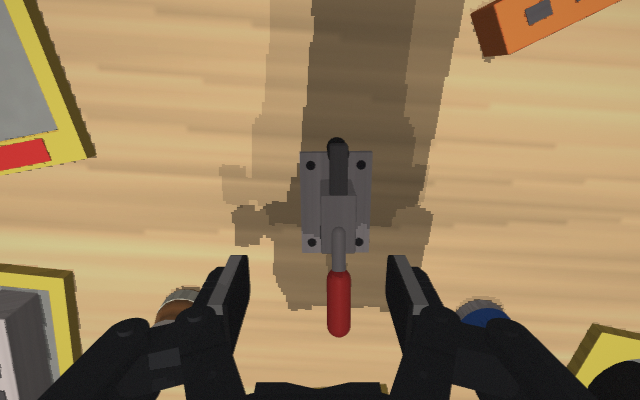

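The clamp is aligned, with its block at column 337. The 19 px offset from the fingers agrees with the computed 9.5 mm sideways correction. Shifting, lowering and gripping.

>>> {"fn": "servo_tool", "kwargs": {
  "increments": [
    [0.01, 0.032, 0, 0, 0, 0],
    [0.01, 0.032, 0, 0, 0, 0],
    [0.01, 0.032, 0.1, 0, 0, 0],
    [0.01, 0.032, 0.236, 0, 0, 0],
    [0.01, 0.032, 0.236, 0, 0, 0]
  ]
}}

```text
time: 12.95
ee_pos: [0.455, -0.0044, 0.0125]
ee_rot: [0.101, -3.131, 0.0]
contact_force: [-0.9, -0.3, 0.5]
finger_gap: 0.0597
grip_force: 0.0
```

>>> {"fn": "servo_tool", "kwargs": {
  "increments": [
    [0, 0, 0, 0, 0, 0],
    [0, 0, 0, 0, 0, 0],
    [0, 0, 0, 0, 0, 0],
    [0, 0, 0, 0, 0, 0],
    [0, 0, 0, 0, 0, 0]
  ],
  "gripper": 0,
  "force": 70
}}

```text
time: 13.45
ee_pos: [0.4604, -0.0043, 0.0184]
ee_rot: [-0.1, 3.135, 0.0]
contact_force: [-1.2, 0.1, 6.4]
finger_gap: 0.0187
grip_force: 69.2
```

```bash
python3 - <<'E'
from h import *
np.set_printoptions(suppress=True)
plan((.457,-.005,.1,93.6),(.3845,-.2165,.1,104.5),(.3845,-.2165,.05,None))
E
```

```text
t 13.45 p [ 0.4604 -0.0043  0.0184] gap 0.0187 F [-1.2  0.1  6.4] q7 1.57
[ 0.01  -0.002 -0.272  0.     0.003  0.001] rows>= 1.6
[ 0.285 -0.688  0.     0.     0.    -0.121] rows>= 4.5
[0.    0.    0.167 0.    0.    0.   ] rows>= 1.0
```

>>> {"fn": "servo_tool", "kwargs": {
  "increments": [
    [0, 0, -0.1, 0, 0, 0],
    [0, 0, -0.27, 0, 0, 0],
    [0, 0, -0.3, 0, 0, 0],
    [0, 0, -0.3, 0, 0, 0],
    [0, 0, -0.3, 0, 0, 0]
  ]
}}

```text
time: 13.95
ee_pos: [0.458, -0.0046, 0.1059]
ee_rot: [0.1, -3.14, -0.0]
contact_force: [0.2, -0.4, -2.6]
finger_gap: 0.0188
grip_force: 69.5
```

>>> {"fn": "servo_tool", "kwargs": {
  "increments": [
    [0.285, -0.688, 0, 0, 0, -0.121],
    [0.285, -0.688, 0, 0, 0, -0.121],
    [0.285, -0.688, 0, 0, 0, -0.121],
    [0.285, -0.688, 0, 0, 0, -0.121],
    [0.285, -0.688, 0, 0, 0, -0.121]
  ]
}}

```text
time: 14.45
ee_pos: [0.3832, -0.2191, 0.1043]
ee_rot: [0.39, -3.114, -0.001]
contact_force: [1.1, 1.1, -2.5]
finger_gap: 0.0185
grip_force: 69.6
```

>>> {"fn": "servo_tool", "kwargs": {
  "increments": [
    [0, 0, 0, 0, 0, 0],
    [0, 0, 0.05, 0, 0, 0],
    [0, 0, 0.1, 0, 0, 0],
    [0, 0, 0.1, 0, 0, 0],
    [0, 0, 0.1, 0, 0, 0]
  ]
}}

```text
time: 14.95
ee_pos: [0.3858, -0.215, 0.0751]
ee_rot: [0.398, -3.114, -0.003]
contact_force: [0.2, 0.3, -4.4]
finger_gap: 0.0182
grip_force: 69.5
```

```bash
python3 - <<'E'
from h import *
import cv2
np.set_printoptions(suppress=True)
cv2.imwrite("pics/w7.png",camera("wrist")['pixels'][:,:,::-1])
plan((.3845,-.2165,.021,104.5))
E
```

```text
t 15.0 p [ 0.3863 -0.2154  0.0756] gap 0.0186 F [-0.1 -0.2 -3.4] q7 2.28
[ 0.007 -0.002  0.182  0.001 -0.001  0.001] rows>= 1.1
```

View pics/w7.png

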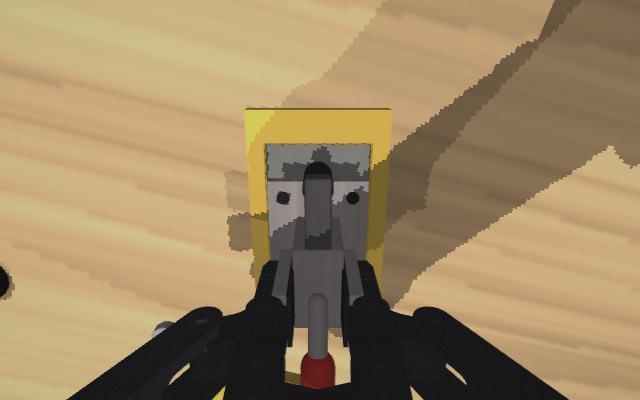

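The clamp is held straight, its base plate lining up with the recess and its handle towards the marked (image bottom) side. Lowering.

>>> {"fn": "servo_tool", "kwargs": {
  "increments": [
    [0.007, -0.002, 0.06, 0, 0, 0],
    [0.007, -0.002, 0.12, 0, 0, 0],
    [0.007, -0.002, 0.178, 0, 0, 0],
    [0.007, -0.002, 0.178, 0, 0, 0],
    [0.007, -0.002, 0.178, 0, 0, 0]
  ]
}}

```text
time: 15.5
ee_pos: [0.3849, -0.217, 0.0229]
ee_rot: [-0.398, 3.116, -0.0]
contact_force: [-0.4, 0.3, -2.9]
finger_gap: 0.0186
grip_force: 72.5
```

>>> {"fn": "servo_tool", "kwargs": {
  "increments": [
    [0, 0, 0, 0, 0, 0],
    [0, 0, 0, 0, 0, 0]
  ]
}}

```text
time: 15.7
ee_pos: [0.3849, -0.2171, 0.0231]
ee_rot: [-0.398, 3.115, -0.001]
contact_force: [0.1, 0.5, -2.7]
finger_gap: 0.0186
grip_force: 72.5
```

>>> {"fn": "servo_tool", "kwargs": {
  "increments": [
    [0, 0, 0.004, 0, 0, 0],
    [0, 0, 0.004, 0, 0, 0],
    [0, 0, 0.004, 0, 0, 0]
  ]
}}

```text
time: 16.0
ee_pos: [0.3845, -0.2171, 0.0214]
ee_rot: [-0.397, 3.116, -0.0]
contact_force: [0.2, 0.6, -2.1]
finger_gap: 0.0185
grip_force: 72.5
```

>>> {"fn": "servo_tool", "kwargs": {
  "increments": [
    [0, 0, 0, 0, 0, 0],
    [0, 0, 0, 0, 0, 0],
    [0, 0, 0, 0, 0, 0],
    [0, 0, 0, 0, 0, 0],
    [0, 0, 0, 0, 0, 0]
  ],
  "gripper": 0.6
}}

```text
time: 16.5
ee_pos: [0.3846, -0.2171, 0.0215]
ee_rot: [-0.397, 3.116, -0.0]
contact_force: [0.4, -0.4, 0.9]
finger_gap: 0.051
grip_force: 0.0
```

>>> {"fn": "servo_tool", "kwargs": {
  "increments": [
    [0, 0, -0.12, 0, 0, 0],
    [0, 0, -0.25, 0, 0, 0],
    [0, 0, -0.38, 0, 0, 0],
    [0, 0, -0.38, 0, 0, 0],
    [0, 0, -0.38, 0, 0, 0]
  ]
}}

```text
time: 17.0
ee_pos: [0.385, -0.2173, 0.1361]
ee_rot: [-0.397, 3.114, -0.002]
contact_force: [-0.2, -0.1, 0.3]
finger_gap: 0.0513
grip_force: 0.0
```

```bash
python3 - <<'E'
from h import *
import cv2
np.set_printoptions(suppress=True)
im=camera("top")['pixels'][:,:,::-1]
cv2.imwrite("pics/t7.png",cv2.convertScaleAbs(cv2.resize(im[120:300,180:445],None,fx=3,fy=3,interpolation=cv2.INTER_CUBIC),alpha=1.5))
plan((.4924,-.4256,.12,None),(.4924,-.4256,.075,None))
E
```

```text
t 17.05 p [ 0.3842 -0.2169  0.1351] gap 0.0513 F [ 0.4 -0.  -0.2] q7 2.28
[-0.175 -0.764  0.05   0.    -0.     0.   ] rows>= 4.7
[0.   0.   0.15 0.   0.   0.  ] rows>= 0.9
```

View pics/t7.png

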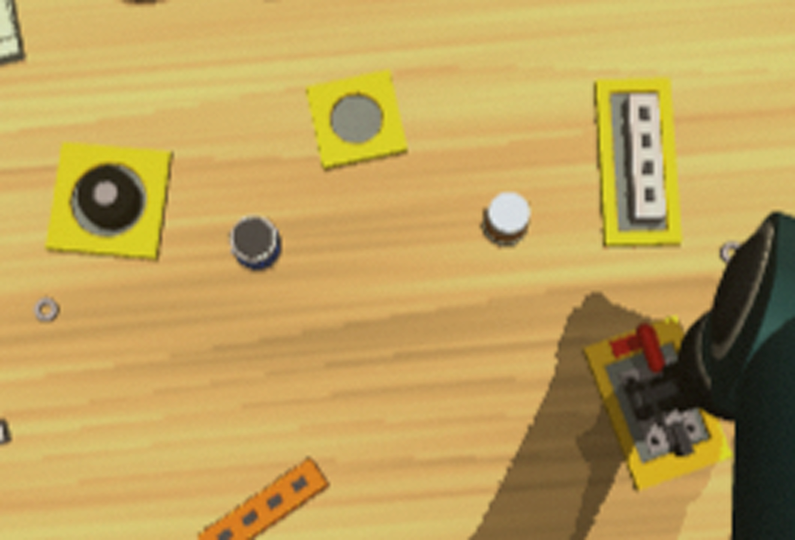

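The large foot, bar and clamp all sit inside their recesses, with the clamp handle over the red mark at (640,345). The tin and jar are untouched. Next the small foot.

>>> {"fn": "servo_tool", "kwargs": {
  "increments": [
    [-0.175, -0.764, 0.03, 0, 0, 0],
    [-0.175, -0.764, 0.03, 0, 0, 0],
    [-0.175, -0.764, 0.03, 0, 0, 0],
    [-0.175, -0.764, 0.03, 0, 0, 0],
    [-0.175, -0.764, 0.03, 0, 0, 0]
  ],
  "gripper": 1
}}

```text
time: 17.55
ee_pos: [0.4926, -0.4283, 0.1236]
ee_rot: [0.395, -3.114, -0.002]
contact_force: [0.1, -0.5, -0.2]
finger_gap: 0.0853
grip_force: 0.0
```

>>> {"fn": "servo_tool", "kwargs": {
  "increments": [
    [0, 0, 0.05, 0, 0, 0],
    [0, 0, 0.1, 0, 0, 0],
    [0, 0, 0.15, 0, 0, 0],
    [0, 0, 0.15, 0, 0, 0],
    [0, 0, 0.15, 0, 0, 0]
  ]
}}

```text
time: 18.05
ee_pos: [0.4925, -0.4246, 0.0807]
ee_rot: [0.399, -3.115, -0.002]
contact_force: [0.4, 0.0, 0.5]
finger_gap: 0.0851
grip_force: 0.0
```

```bash
python3 - <<'E'
from h import *
import cv2
np.set_printoptions(suppress=True)
cv2.imwrite("pics/w8.png",camera("wrist")['pixels'][:,:,::-1])
plan((.4924,-.4256,.01,None))
E
```

```text
t 18.1 p [ 0.493  -0.4252  0.0816] gap 0.0854 F [ 0.2 -1.2  0.6] q7 2.54
[ 0.002 -0.001  0.239  0.     0.    -0.   ] rows>= 1.4
```

View pics/w8.png

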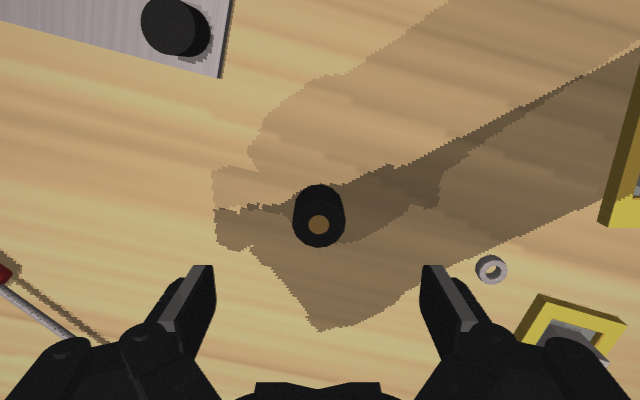

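The small foot (brass dot at (319,224)) is centred between the fingers and clear of everything else. Gripping and lifting.

>>> {"fn": "servo_tool", "kwargs": {
  "increments": [
    [0.002, 0, 0.12, 0, 0, 0],
    [0.002, 0, 0.239, 0, 0, 0],
    [0.002, 0, 0.239, 0, 0, 0],
    [0.002, 0, 0.239, 0, 0, 0],
    [0.002, 0, 0.239, 0, 0, 0]
  ]
}}

```text
time: 18.6
ee_pos: [0.4937, -0.427, 0.0122]
ee_rot: [-0.397, 3.114, -0.004]
contact_force: [0.2, -0.6, 0.7]
finger_gap: 0.0852
grip_force: 0.0
```

>>> {"fn": "servo_tool", "kwargs": {
  "increments": [
    [0, 0, 0, 0, 0, 0],
    [0, 0, 0, 0, 0, 0],
    [0, 0, 0, 0, 0, 0],
    [0, 0, 0, 0, 0, 0],
    [0, 0, 0, 0, 0, 0],
    [0, 0, 0, 0, 0, 0]
  ],
  "gripper": 0,
  "force": 35
}}

```text
invalid input at $.increments: expected 1 to 5 rows
```

>>> {"fn": "servo_tool", "kwargs": {
  "increments": [
    [0, 0, 0, 0, 0, 0],
    [0, 0, 0, 0, 0, 0],
    [0, 0, 0, 0, 0, 0],
    [0, 0, 0, 0, 0, 0],
    [0, 0, 0, 0, 0, 0]
  ],
  "gripper": 0,
  "force": 35
}}

```text
time: 19.1
ee_pos: [0.4926, -0.4262, 0.0105]
ee_rot: [-0.397, 3.116, -0.001]
contact_force: [-1.2, 0.8, 4.6]
finger_gap: 0.0309
grip_force: 34.6
```

>>> {"fn": "servo_tool", "kwargs": {
  "increments": [
    [0, 0, -0.1, 0, 0, 0],
    [0, 0, -0.27, 0, 0, 0],
    [0, 0, -0.4, 0, 0, 0],
    [0, 0, -0.4, 0, 0, 0],
    [0, 0, -0.4, 0, 0, 0]
  ]
}}

```text
time: 19.6
ee_pos: [0.4926, -0.4262, 0.1306]
ee_rot: [-0.397, 3.115, -0.002]
contact_force: [0.5, -0.2, -1.5]
finger_gap: 0.0305
grip_force: 34.8
```

```bash
python3 - <<'E'
from h import *
np.set_printoptions(suppress=True)
plan((.572,-.205,.13,None),(.652,.016,.12,None),(.652,.016,.05,None))
E
```

```text
t 19.6 p [ 0.4926 -0.4262  0.1306] gap 0.0305 F [ 0.5 -0.2 -1.5] q7 2.54
[-0.441  0.647  0.002 -0.001  0.001  0.   ] rows>= 4.7
[-0.443  0.646  0.033  0.     0.    -0.   ] rows>= 4.7
[0.    0.    0.233 0.    0.    0.   ] rows>= 1.4
```

>>> {"fn": "servo_tool", "kwargs": {
  "increments": [
    [-0.441, 0.647, 0, 0, 0, 0],
    [-0.441, 0.647, 0, 0, 0, 0],
    [-0.441, 0.647, 0, 0, 0, 0],
    [-0.441, 0.647, 0, 0, 0, 0],
    [-0.441, 0.647, 0, 0, 0, 0]
  ]
}}

```text
time: 20.1
ee_pos: [0.5715, -0.2, 0.1275]
ee_rot: [0.403, -3.113, -0.005]
contact_force: [0.9, -0.5, 1.0]
finger_gap: 0.0305
grip_force: 34.8
```

>>> {"fn": "servo_tool", "kwargs": {
  "increments": [
    [-0.443, 0.647, 0, 0, 0, 0],
    [-0.443, 0.647, 0, 0, 0, 0],
    [-0.443, 0.647, 0, 0, 0, 0],
    [-0.443, 0.647, 0, 0, 0, 0],
    [-0.443, 0.647, 0, 0, 0, 0]
  ]
}}

```text
time: 20.6
ee_pos: [0.6508, 0.0211, 0.1273]
ee_rot: [0.403, -3.112, -0.003]
contact_force: [0.6, -0.7, -1.4]
finger_gap: 0.0306
grip_force: 34.8
```

>>> {"fn": "servo_tool", "kwargs": {
  "increments": [
    [0, 0, 0, 0, 0, 0],
    [0, 0, 0.1, 0, 0, 0],
    [0, 0, 0.2, 0, 0, 0],
    [0, 0, 0.25, 0, 0, 0],
    [0, 0, 0.25, 0, 0, 0]
  ]
}}

```text
time: 21.1
ee_pos: [0.6487, 0.0155, 0.0509]
ee_rot: [0.395, -3.109, -0.0]
contact_force: [0.1, 0.2, 0.3]
finger_gap: 0.0309
grip_force: 34.8
```

```bash
python3 - <<'E'
from h import *
np.set_printoptions(suppress=True)
import time
camera("wrist");camera("wrist")
plan((.652,.016,.0155,None))
E
```

```text
t 21.2 p [0.6516 0.0159 0.0546] gap 0.0306 F [-0.5  0.4  0.5] q7 1.77
[-0.001 -0.     0.13  -0.    -0.    -0.   ] rows>= 0.8
```

>>> {"fn": "servo_tool", "kwargs": {
  "increments": [
    [0, 0, 0.06, 0, 0, 0],
    [0, 0, 0.1, 0, 0, 0],
    [0, 0, 0.13, 0, 0, 0],
    [0, 0, 0.13, 0, 0, 0],
    [0, 0, 0.13, 0, 0, 0]
  ]
}}

```text
time: 21.7
ee_pos: [0.6515, 0.0164, 0.0155]
ee_rot: [0.397, -3.116, -0.0]
contact_force: [-1.2, 0.4, 0.0]
finger_gap: 0.0309
grip_force: 35.9
```

>>> {"fn": "servo_tool", "kwargs": {
  "increments": [
    [0, 0, 0, 0, 0, 0],
    [0, 0, 0, 0, 0, 0],
    [0, 0, 0, 0, 0, 0]
  ]
}}

```text
time: 22.0
ee_pos: [0.6518, 0.0164, 0.016]
ee_rot: [-0.397, 3.116, -0.0]
contact_force: [-0.3, -1.1, -0.5]
finger_gap: 0.0308
grip_force: 35.9
```

>>> {"fn": "servo_tool", "kwargs": {
  "increments": [
    [0, 0, 0, 0, 0, 0],
    [0, 0, 0, 0, 0, 0],
    [0, 0, 0, 0, 0, 0],
    [0, 0, 0, 0, 0, 0],
    [0, 0, 0, 0, 0, 0]
  ],
  "gripper": 0.7
}}

```text
time: 22.5
ee_pos: [0.6516, 0.0164, 0.0157]
ee_rot: [-0.397, 3.116, -0.0]
contact_force: [0.3, -0.0, -0.9]
finger_gap: 0.0599
grip_force: 0.0
```

>>> {"fn": "servo_tool", "kwargs": {
  "increments": [
    [0, 0, -0.12, 0, 0, 0],
    [0, 0, -0.25, 0, 0, 0],
    [0, 0, -0.38, 0, 0, 0],
    [0, 0, -0.5, 0, 0, 0],
    [0, 0, -0.6, 0, 0, 0]
  ]
}}

```text
time: 23.0
ee_pos: [0.652, 0.0164, 0.1982]
ee_rot: [-0.397, 3.114, -0.0]
contact_force: [0.4, -1.2, 0.6]
finger_gap: 0.0598
grip_force: 0.0
```

>>> {"fn": "servo_tool", "kwargs": {
  "increments": [
    [0.75, 0, -0.1, 0, 0, 0],
    [0.75, 0, -0.1, 0, 0, 0],
    [0.75, 0, -0.1, 0, 0, 0],
    [0.75, 0, -0.1, 0, 0, 0],
    [0.75, 0, -0.1, 0, 0, 0]
  ]
}}

```text
time: 23.5
ee_pos: [0.4302, -0.0411, 0.2259]
ee_rot: [0.395, -3.116, 0.0]
contact_force: [0.9, 0.6, 0.1]
finger_gap: 0.0596
grip_force: 0.0
```

```bash
python3 - <<'E'
from h import *
import cv2
np.set_printoptions(suppress=True)
im=camera("top")['pixels'][:,:,::-1]
cv2.imwrite("pics/t9.png",cv2.convertScaleAbs(cv2.resize(im[120:300,180:445],None,fx=3,fy=3,interpolation=cv2.INTER_CUBIC),alpha=1.5))
im=camera("scene")['pixels'][:,:,::-1]
cv2.imwrite("pics/s9.png",cv2.convertScaleAbs(cv2.resize(im[130:310,220:380],None,fx=3.3,fy=3.3,interpolation=cv2.INTER_CUBIC),alpha=1.3))
plan()
E
```

```text
t 23.6 p [ 0.4308 -0.0412  0.2264] gap 0.06 F [1.1 0.5 0.3] q7 1.85
```

View pics/t9.png

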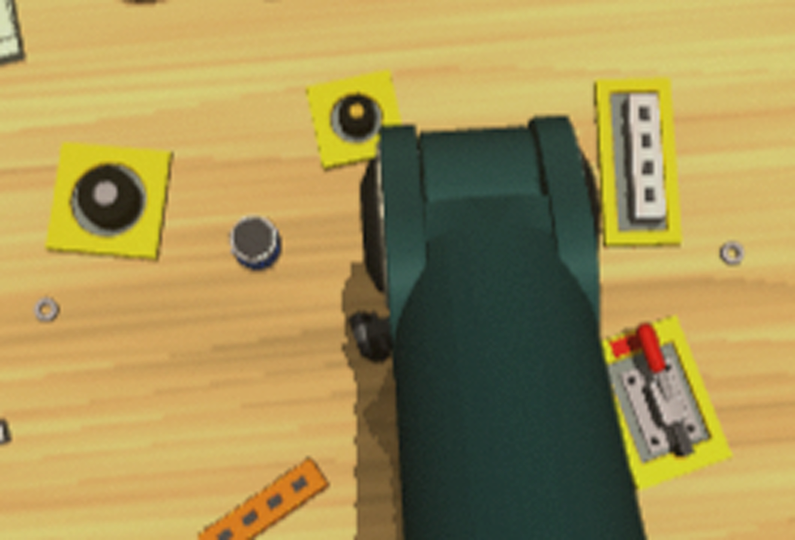

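View pics/s9.png

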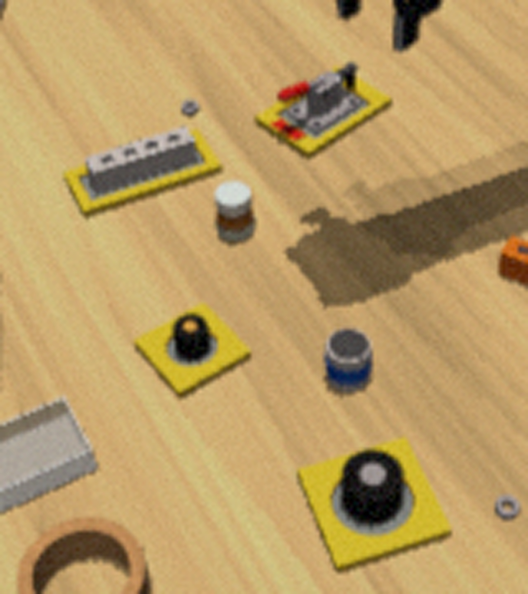

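Both views show all four parts flat inside their recesses, the handle over the red mark, and the tin and jar standing. I'll do a numeric check, then hand in.

```bash
python3 - <<'E'
from h import *
g=lambda a,b,z:w((a+.5)/3-.5+180,(b+.5)/3-.5+120,z)[:2]
e=[np.linalg.norm(a-b) for a,b in((g(105,193,.038),(.597,.235)),(g(357,111,.034),(.652,.016)),(g(647,154,.034),(.593,-.226)),(g(661.5,404,.009),(.3845,-.2165)))]
print(np.round(e,4))
if max(e[:2])<.008 and max(e[2:])<.010: print(close_job())
E
```

```text
[0.0031 0.0014 0.0029 0.0039]
the job is handed in; nothing more can be done
None
```

All four parts are in their own nests, within about 4 mm of centre by the top camera, with the clamp handle over the red mark, the tin and jar left standing, and everything released; I handed the job in at about 24 s but it returned no verdict.

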